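# Clamp a glued case in the bench bar clamp

## Task

Stand the small glued plastic case upright on the bed of the bench bar clamp, square between its two jaws, and let go of it. Then squeeze the clamp's trigger against its fixed grip again and again, so that the sliding jaw ratchets in and holds the case firmly against the sprung pad, with the pad pushed in by at least 4 mm but without squeezing so hard that the case cracks. Move the jaw only by the trigger, leave the rest of the bench as it is, and at the end let the trigger go with the case still gripped.

Things in the scene. Friction and masses are not known exactly. Their poses are not given: they have to be found in the camera images.
- case: the part to clamp: a small upright white plastic case with a grey glue seam, 36 mm along its x, 56 mm along its y, 42 mm tall, about 90 g; origin at the centre of its underside. The 36 mm are to be clamped. It cracks if jaw or pad presses it with more than 30 N.
- clamp: bench bar clamp fixed to the table, 205 x 70 mm; origin on the table below the free sprung pad's face, on the centre line. x runs along the bar from the jaws to the handle, z up. Negative x: bed, 60 mm wide, top 30 mm above the table, x from -99 to -1 mm. Positive x: housing, 62 mm high (jaw 70), to x = 106 mm, bearing trigger and fixed grip; the bar's tail sticks out up to 50 mm more, 22 mm up.
- jaw: sliding jaw with its bar; origin coincides with clamp's when fully open and moves along the clamp's +x as it closes. Its black face (36 mm wide, 32 to 72 mm above the table) is 62 mm to -x of this origin: the mouth, 62 mm when fully open, starts 51 to 62 mm wide. The ratchet only lets it close, in 4 mm teeth, against a few N of drag.
- pad: sprung pad on the housing's side of the mouth, 36 mm wide, 32 to 72 mm above the table; origin coincides with clamp's at rest and moves along the clamp's +x as it is pushed in. Spring 2 N per mm, hard stop at 8 mm: past it the force rises steeply. Tooth by tooth the gripped case leaves the pad in by about 1 mm (loose), then about 5 mm (9 N), which is firm.
- bed (a point): point on the bed's top for the centre of the case's underside, 30 mm from the free pad's face. The case lies square when its x axis is along the clamp's x, either way round. With the mouth at its narrowest (51 mm) this leaves 3 mm beside the jaw and 12 mm beside the pad; 4 mm nearer the pad is more even.
- trigger_front (a point): centre of the trigger's front face (the face towards the jaws), at x = 39 mm of the clamp when free, 112 mm above the table, where a finger squeezes it; moves with the trigger. Grey upright plastic lever, 24 mm wide, 12 mm thick, from 65 to about 138 mm above the table.
- grip_back (a point): centre of the fixed grip's back face, at x = 91 mm of the clamp, 112 mm above the table. Black upright post, 26 mm wide, 16 mm thick along the clamp's x, top 137 mm up, unyielding. With the trigger free the two squeeze points are about 52 mm apart along the clamp's x, fully squeezed 40.5 mm. Only the trigger moves, towards the grip.
- trigger (a joint): trigger travel in m along the clamp's x towards the grip: about 0 free (sprung, 2 to 5 N), 0.0115 fully squeezed, which draws the jaw in by 8 mm (two teeth; part squeezes less or nothing). Let it return fully before the next squeeze. Once the case meets the pad the trigger stiffens: the force on it less about 5 N presses the case: 20 to 25 N on the trigger clamps it firmly, over 35 N cracks it.
- tip_tin: bystander: round black tin with a sponge, 68 mm across, 26 mm high, origin under its centre
- spool: bystander: metal spool, 54 mm across, 34 mm high, origin under its centre
- pliers: bystander: small pliers with blue handles lying flat, about 110 mm long, 12 mm high, origin under the pivot
- driver: bystander: screwdriver lying flat, 150 mm long
- meter: bystander: grey hand meter lying flat, 75 x 140 x 42 mm, origin under its centre
- long_case: bystander: longer flat white case, 60 x 120 x 26 mm, origin under its centre; not the one to clamp
Things that resemble listed ones, but are neither listed nor needed, are in the scene too. What is shaped like the case but red, turquoise or yellow is not meant.

How it is judged:
By the outcome, as a careful person would: the job done as asked, in the order asked, and still so for the second after the job is handed in, with the robot touching nothing.
It also fails if it takes over 54 s, if anything falls off the work surface, if the arm or the gripper's body presses on something with over 40 N, if the wrist force passes 120 N, or if a joint passes its speed limit or range.

## Robot

A 7-joint arm with a two-finger parallel gripper is mounted at the origin on the work surface. World frame = base frame: x ahead of the robot, y to its left, z up, the work surface at z = 0. Lengths are in m, angles in rad, forces in N, time in s.
With the tool pointing down it reaches from about 0.4 to 0.85 m from the base axis. Payload 10.4 kg.
Tool frame: the origin (TCP) lies between the finger pads; the fingertips stand 22 mm ahead of it and the grasp point (between the pads) lies 3 mm ahead of it (r.nose_length is the distance from the TCP to the fingertips, in m); z points along the fingers, y is the line along which they close (so a half turn about z gives the same grasp; the last joint's range is limited). The gripper opens to 87 mm and grips with 3 to 60 N. Pads are 19 mm wide; open, the fingers measure 117 mm over their backs; the gripper's body (75 mm by 190 mm) begins 51 mm behind the grasp point.
Start: joints at [-0.023, 0.332, -0.065, 1.46, 0.022, 1.35, -0.088], TCP at [0.625, 0, 0.245] pointing down, gripper open.
Joint ranges: [-2.6, 2.6], [-0.5, 2.12], [-1.47, 1.34], [0.16, 2.42], [-1.27, 4.41], [0.06, 2.06], [-2.6, 2.6]. Speed limits (rad/s): [2.22, 2.22, 2.79, 2.79, 3.14, 3.14, 3.14].

## Interface

Orientations are given as a unit quaternion [x, y, z, w].
In Python, from bench import readout, cams, r gives the robot as it stands. The module is installed in compiled form; this text tells all that it offers.
- The arm moves only by the tool step_arm, never from a script. Its argument "deltas" is a list that holds one entry, the list of rows, each a list of 7 numbers: the turn, a rotation vector about the tool's x, y, z in rad, then the shift along the tool's x, y, z in m, then the opening in per cent of the stroke, from 0 (shut) to 100 (fully open). A call has 1 to 20 rows; each row is the pose to reach, as a shift and turn from the pose commanded when the call began, along the tool's axes at that moment; what a row does not reach only later rows make up. A row lasts 1/8 s, in which the tool goes at most 62.5 mm and 10.7 degrees, less where a joint would pass 70% of its speed; a pose out of reach is approached as far as the arm can. A call with a gripper value outside its range is refused whole. The fingers move at their own pace and stop on an object; "squeeze" is the grip in N (left out, the last holds). Time passes only in rows, so rows that repeat a pose let the fingers close. It gives the time, the measured TCP pose, the force, the opening and the grip force at its end, in the units of the state.
- readout.read_state(): the state, without advancing time (a new reading comes with each control period).
- cams.camera(name): name is "scene" or "side" or "wrist"; returns a dict with "img" (400x640x3 uint8, red, green, blue), "fx", "fy", "cx", "cy" (pixels), "k1" (the pictures are not rectified: a ray, as slopes to the right and down, at radius r is drawn at 1 + k1 r^2 times it, then the intrinsics apply), "origin" and "rotation" of the camera in the world; the wrist camera has in their place "T_tool_cam" (4x4, takes a point from camera to tool coordinates, whose origin is the TCP and whose axes are the flange's). Camera axes: x right, y up, looking along -z (the intrinsics and any distortion apply to the point x, -y, -z); pixel columns grow to the right and rows downward; lengths in m; the calibration is good to about 2 mm. A picture is of the moment at which its call begins: read the wrist's pose just before it. There is no depth.
- r.close_job(): hands the job in; it is judged then, once.
The state is a dict: "time": time; "joint_positions": joint angles; "joint_vel": joint speeds; "joint_torque": joint torques, N m; "ee_pos": TCP position; "eef_rot": TCP orientation; "ft_force": force on the tool from outside, world axes, zero at the start; "torque": the same for the moment, N m; "width": finger opening in m; "grip_force": force on a finger pad.
Only numpy, scipy, OpenCV 4.12 (cv2) and the standard library are available. Lean on these libraries where they do the work, as an engineer would, in place of code of your own. Each camera call takes 0.05 s, during which the arm holds its last target. There are 200 camera calls.

## Working session

There is one attempt and no reset: what is moved stays moved. The work goes in short steps, Python scripts to look and compute and a tool call to move; the robot and the scene stay as the last step left them, time stands still between calls to the robot, and variables do not carry over. Pictures are saved under pics/ and viewed, at most 12 in all, crops included, and the job is handed in when it is done.

Besides the shell and the picture viewer there is one more tool, called after "Emit:" by a JSON object that holds its "fn" and its "kwargs". step_arm: Moves the arm, as the interface text tells. Its arguments: {"type":"object","properties":{"deltas":{"type":"array"},"squeeze":{"type":"number"}},"required":["deltas"]}

```bash
mkdir -p pics
cat > h.py <<'E'
import numpy as np, cv2
from scipy.spatial.transform import Rotation as R
from bench import readout, cams, r
def grab(name):
    s=readout.read_state(); c=cams.camera(name)
    if name=="wrist":
        T=np.eye(4);T[:3,:3]=R.from_quat(s["eef_rot"]).as_matrix();T[:3,3]=s["ee_pos"]
        W=T@np.array(c["T_tool_cam"]);c["origin"]=W[:3,3];c["rotation"]=W[:3,:3]
    return c
def ray(c,u,v):
    K=np.array([[c["fx"],0,c["cx"]],[0,c["fy"],c["cy"]],[0,0,1.]])
    p=cv2.undistortPoints(np.array([[[u,v]]],float),K,np.array([c["k1"],0,0,0,0.]))[0,0]
    d=np.array(c["rotation"])@np.array([p[0],-p[1],-1]); return np.array(c["origin"]),d
def plane(c,u,v,z):
    o,d=ray(c,u,v); return o+d*(z-o[2])/d[2]
def proj(c,P):
    q=np.array(c["rotation"]).T@(np.array(P)-np.array(c["origin"]))
    a=np.array([q[0],-q[1]])/-q[2]; a=a*(1+c["k1"]*(a@a))
    return a*[c["fx"],c["fy"]]+[c["cx"],c["cy"]]
def save(c,n): cv2.imwrite("pics/"+n,c["img"][:,:,::-1])
E
python3 - <<'E'
from h import *
s=readout.read_state();print(s)
for n in ["scene","side","wrist"]:
    c=grab(n);save(c,n+"0.png");print(n,c["fx"],c["k1"],c["origin"],np.round(c["rotation"],3).tolist())
E
```

```text
{'time': 0.0, 'joint_positions': array([-0.02259682,  0.33287047, -0.06469566,  1.46093511,  0.02160444,
        1.34988811, -0.08850305]), 'joint_vel': array([-2.21330191e-03, -1.40295588e-03, -2.39452359e-03,  1.64999849e-03,
       -1.07789410e-03, -7.72014005e-04, -2.96091476e-05]), 'joint_torque': array([-1.20520472e-04, -6.23245955e+01,  2.44190963e-02, -3.89891267e+01,
       -6.13984605e-02,  3.97891912e-02,  1.87085252e-04]), 'ee_pos': array([ 6.24649716e-01, -1.00906955e-05,  2.43757745e-01]), 'eef_rot': array([ 7.07102542e-01,  7.07110671e-01, -5.21156871e-04, -4.71363873e-04]), 'ft_force': array([ 0.76582305, -0.58569725,  0.06226657]), 'torque': array([-0.02711823, -0.00553914,  0.02405944]), 'grip_force': 0.0, 'width': 0.08719208498178808}
scene 401.6980445284061 -0.025388016879020925 [1.28963236 0.14809935 1.02713962] [0.198, 0.255, 0.755, 0.57]
side 493.6320754308058 -0.13092053732526157 [0.32544133 0.79428744 0.79374163] [-0.072, 0.417, 0.891, -0.164]
wrist 291.8295768653657 -0.008824118515977761 [0.62450901 0.08176604 0.38364987] [[1.0, -0.001, 0.0], [0.001, 0.954, 0.299], [-0.001, -0.299, 0.954]]
```

View pics/scene0.png

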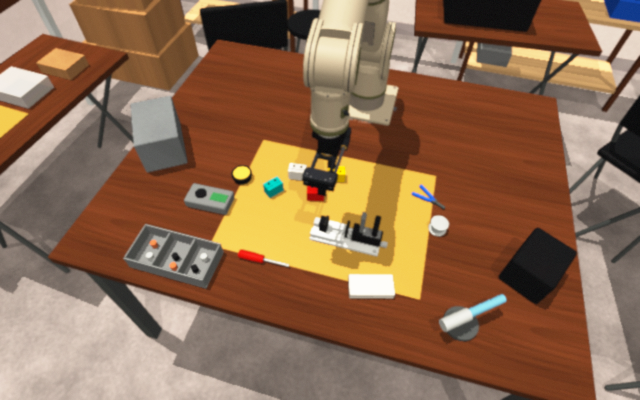

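View pics/side0.png

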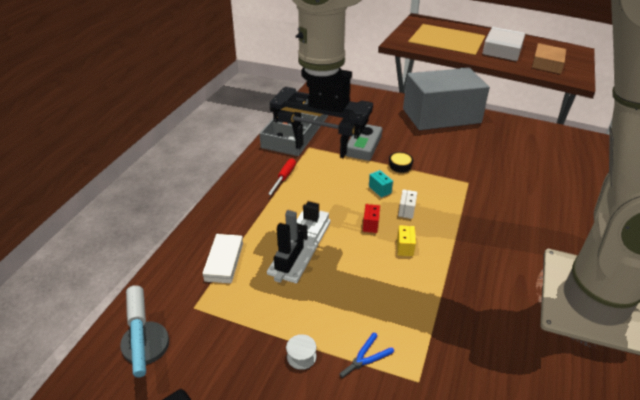

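The white case shows at scene (297,172) / side (408,203). The clamp's jaw is at scene (322,222) with its handle at (370,230). White lookalikes are long_case at scene (371,286) and the spool at (439,226). The rotation is a quaternion, so I'll fix the helper and look from the wrist.

```bash
sed -i 's/^    return c$/    elif np.ndim(c["rotation"])==1: c["rotation"]=R.from_quat(c["rotation"]).as_matrix()\n    return c/' h.py
python3 - <<'E'
from h import *
a=grab("scene");b=grab("side")
print(plane(a,297,172,.03),plane(b,408,203,.03))
for p in [(322,222),(370,230),(385,243)]: print(plane(a,*p,.06))
for p in [(313,212),(288,240)]: print(plane(b,*p,.06))
S=cv2.resize(a["img"][140:270,250:410],(800,650))[:600]
T=cv2.resize(b["img"][160:290,250:430],(800,578))
w=grab("wrist")
save({"img":np.vstack([cv2.resize(S,(500,375)),cv2.resize(T,(500,225*361//225))])[:600]},"x.png")
can=np.zeros((600,800,3),np.uint8);can[:300,:400]=cv2.resize(S,(400,300));can[:289,400:]=cv2.resize(T,(400,289));can[300:,:480]=cv2.resize(w["img"],(480,300));save({"img":can},"c1.png")
E
```

```text
[ 0.45972013 -0.13816523  0.03      ] [ 0.44803741 -0.13170438  0.03      ]
[ 0.64892952 -0.00237595  0.06      ]
[0.63761637 0.13727693 0.06      ]
[0.66876644 0.18612397 0.06      ]
[0.63726649 0.01382327 0.06      ]
[0.65356295 0.11699356 0.06      ]
```

View pics/c1.png

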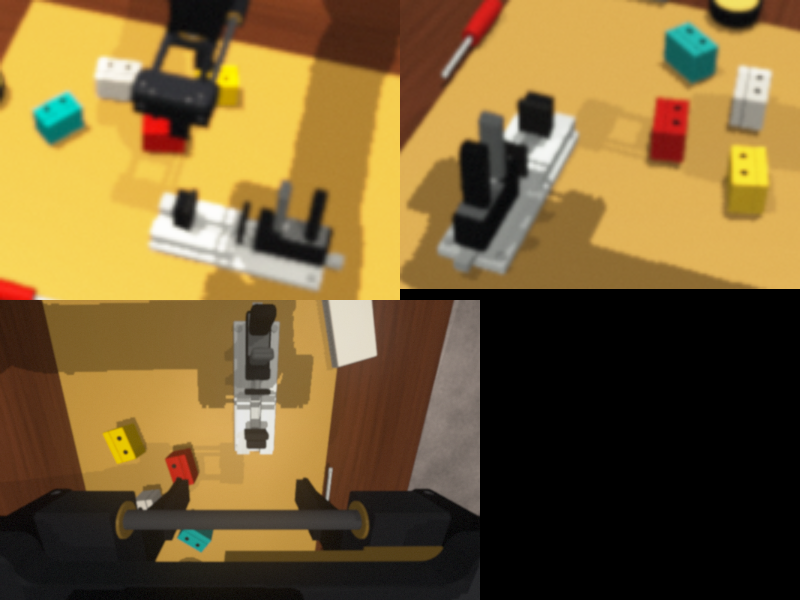

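The crop confirms it: the white block with a grey seam at composite (118,77) / (750,98) is the case. The red, turquoise and yellow ones are decoys. I'll move above it.

Emit:
{"fn": "step_arm", "kwargs": {"deltas": [[[0, 0, 0, -0.03, -0.04, 0, 100], [0, 0, 0, -0.06, -0.09, 0, 100], [0, 0, 0, -0.09, -0.13, 0, 100], [0, 0, 0, -0.11, -0.17, 0, 100], [0, 0, 0, -0.11, -0.17, 0, 100]]]}}

```text
time: 0.92
ee_pos: [0.453, -0.1119, 0.245]
eef_rot: [0.708, 0.706, 0.0, 0.0]
ft_force: [1.2, 0.4, -0.4]
width: 0.0871
grip_force: 0.0
```

```bash
cat > case.py <<'E'
from h import *
c=grab("wrist");i=c["img"];save(c,"w1.png")
hsv=cv2.cvtColor(i,cv2.COLOR_RGB2HSV)
m=cv2.inRange(hsv,(0,0,100),(180,70,255));n,l,st,ce=cv2.connectedComponentsWithStats(m)
for k in range(1,n):
    if st[k,4]>150:
        cn=cv2.findContours((l==k).astype(np.uint8),0,1)[0][0];print(st[k],ce[k],cv2.minAreaRect(cn),plane(c,*ce[k],.042))
print(readout.read_state()["time"])
E
python3 case.py; python3 -c "
import cv2;i=cv2.imread('pics/w1.png');cv2.imwrite('pics/w1b.png',cv2.resize(i,(800,500)))"
```

```text
[   0    0   67  182 7654] [ 25.26299974 106.97269402] ((33.0, 90.5), (181.0, 66.0), 90.0) [ 0.11904255 -0.02222359  0.042     ]
[ 450    0   81  114 6108] [485.57776686  56.2400131 ] ((490.22552490234375, 58.561092376708984), (69.87802124023438, 116.74825286865234), 6.632514476776123) [0.62752189 0.02706251 0.042     ]
[571 139  19  58 373] [579.90616622 167.12868633] ((579.8505249023438, 167.464599609375), (6.529881000518799, 59.153038024902344), 13.324532508850098) [ 0.76030298 -0.09268412  0.042     ]
[ 304  177   33   51 1346] [320.27637444 202.3781575 ] ((320.0187683105469, 202.40956115722656), (48.37227249145508, 29.38557243347168), 83.2901611328125) [ 0.45007406 -0.13563393  0.042     ]
0.975
```

View pics/w1b.png

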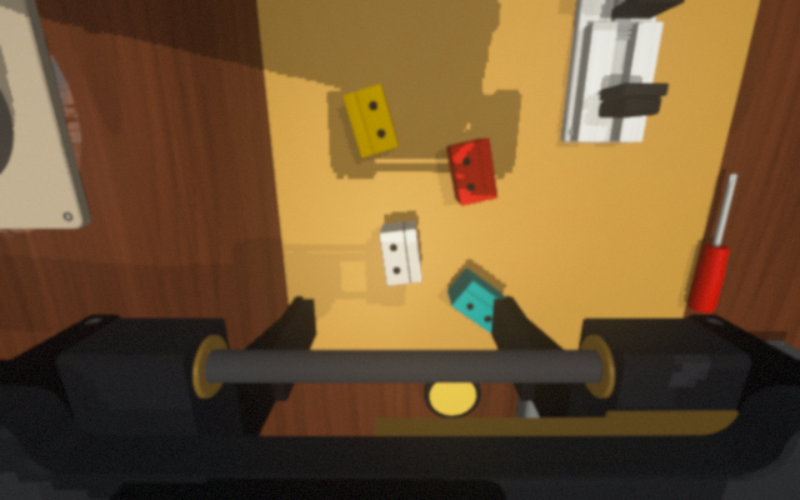

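Emit:
{"fn": "step_arm", "kwargs": {"deltas": [[[0, 0, 0.18, -0.005, -0.001, 0.015, 100], [0, 0, 0.36, -0.01, -0.002, 0.03, 100], [0, 0, 0.54, -0.015, -0.003, 0.045, 100], [0, 0, 0.72, -0.02, -0.003, 0.06, 100], [0, 0, 0.9, -0.025, -0.003, 0.075, 100], [0, 0, 1.08, -0.025, -0.003, 0.09, 100], [0, 0, 1.26, -0.025, -0.003, 0.105, 100], [0, 0, 1.454, -0.025, -0.003, 0.12, 100], [0, 0, 1.454, -0.025, -0.003, 0.12, 100]]]}}

```text
time: 2.1
ee_pos: [0.4521, -0.1341, 0.1236]
eef_rot: [0.998, 0.059, -0.001, -0.0]
ft_force: [0.6, 0.2, 0.3]
width: 0.0871
grip_force: 0.0
```

```bash
sed -i 's/w1.png/w2.png/' case.py; python3 case.py
```

```text
[ 592    0   48   59 1538] [615.87191157  37.71326398] ((617.82177734375, 28.282176971435547), (48.06029510498047, 55.523075103759766), 5.710593223571777) [ 0.60639786 -0.31721675  0.042     ]
[ 296  189   69   53 3310] [329.56888218 214.19969789] ((330.0, 215.0), (52.0, 68.0), 90.0) [ 0.45687039 -0.13981813  0.042     ]
2.15
```

View pics/w2.png

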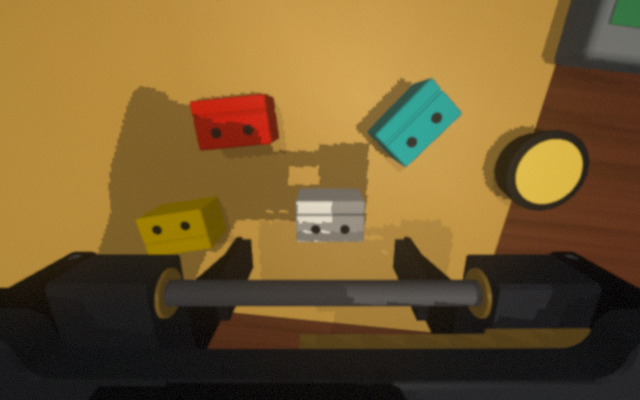

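Run:
```python
from h import *
c=grab("wrist")
print(c["origin"])
for v in [189,201,214,242]: print(v,plane(c,330,v,.042)[:2],plane(c,330,v,0)[:2])
for u in (296,365): print(u,plane(c,u,228,.042)[:2])
```

```text
[ 0.53413168 -0.12513612  0.264158  ]
189 [ 0.4778875  -0.13774448] [ 0.46725427 -0.14012815]
201 [ 0.46812572 -0.1390162 ] [ 0.45564698 -0.14164029]
214 [ 0.45726387 -0.14043143] [ 0.44273165 -0.14332307]
242 [ 0.43279112 -0.1436208 ] [ 0.41363222 -0.14711541]
296 [ 0.44182088 -0.11436061]
365 [ 0.44870894 -0.17045693]
```

Emit:
{"fn": "step_arm", "kwargs": {"deltas": [[[0, 0, 0, -0.0024, 0.0068, 0.02, 100], [0, 0, 0, -0.0024, 0.0068, 0.06, 100], [0, 0, 0, -0.0024, 0.0068, 0.095, 100], [0, 0, 0, -0.0024, 0.0068, 0.095, 100], [0, 0, 0, -0.0024, 0.0068, 0.095, 80], [0, 0, 0, -0.0024, 0.0068, 0.095, 60], [0, 0, 0, -0.0024, 0.0068, 0.095, 50], [0, 0, 0, -0.0024, 0.0068, 0.095, 50]]], "squeeze": 15}}

```text
time: 3.2
ee_pos: [0.4508, -0.142, 0.0301]
eef_rot: [0.998, 0.058, 0.0, 0.0]
ft_force: [-0.9, 0.5, 5.2]
width: 0.0558
grip_force: 15.0
```

Emit:
{"fn": "step_arm", "kwargs": {"deltas": [[[0, 0, 0, 0, 0, -0.03, 50], [0, 0, 0, 0, 0, -0.08, 50], [0, 0, -0.16, 0.02, -0.01, -0.13, 50], [0, 0, -0.33, 0.05, -0.03, -0.17, 50], [0, 0, -0.5, 0.08, -0.05, -0.2, 50], [0, 0, -0.67, 0.11, -0.06, -0.2, 50], [0, 0, -0.84, 0.14, -0.08, -0.2, 50], [0, 0, -1.01, 0.17, -0.1, -0.2, 50], [0, 0, -1.18, 0.19, -0.11, -0.2, 50], [0, 0, -1.35, 0.205, -0.118, -0.2, 50], [0, 0, -1.454, 0.205, -0.118, -0.2, 50], [0, 0, -1.454, 0.205, -0.118, -0.2, 50]]]}}

```text
time: 4.7
ee_pos: [0.6402, -0.001, 0.2293]
eef_rot: [0.707, 0.707, -0.0, -0.0]
ft_force: [0.6, -1.0, 0.4]
width: 0.0561
grip_force: 15.0
```

Run:
```python
from h import *
c=grab("wrist");save(c,"w3.png");print(c["origin"]);s=readout.read_state();print(s["ee_pos"],R.from_quat(s["eef_rot"]).as_matrix().round(4).tolist(),s["width"])
cv2.imwrite("pics/w3b.png",cv2.resize(c["img"][:,:,::-1],(800,500)))
```

```text
[0.63993899 0.08076541 0.36912114]
[ 0.64011776 -0.00116765  0.22939949] [[0.0026, 1.0, -0.0004], [1.0, -0.0026, -0.0001], [-0.0001, -0.0004, -1.0]] 0.05582702303645904
```

View pics/w3b.png

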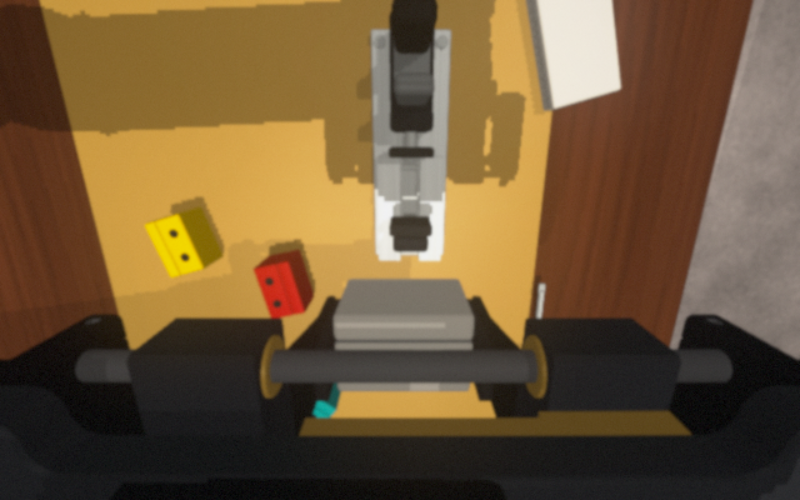

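Run:
```python
from h import *
c=grab("wrist");i=c["img"]
g=cv2.cvtColor(i,cv2.COLOR_RGB2GRAY)
print("col329",[(v,int(g[v,322]),int(g[v,329]),int(g[v,338])) for v in range(104,206,2)])
for v in (122,186): print(v,[(u,int(g[v,u])) for u in range(300,360,2)])
sat=cv2.cvtColor(i,cv2.COLOR_RGB2HSV)[:,:,1]
for v in range(40,205,20):
    print(v,[(u,int(sat[v,u])) for u in list(range(292,306,2))+list(range(350,364,2))])
for v in (119,121,123,125): print(v,plane(c,329,v,.072)[:2],plane(c,329,v,.032)[:2])
print(plane(c,312,124,.072),plane(c,346,124,.072))
for v in (172,176,180,184,188,200,208): print(v,plane(c,329,v,.072)[:2],plane(c,329,v,.03)[:2])
```

```text
col329 [(104, 50, 71, 55), (106, 103, 129, 117), (108, 121, 139, 156), (110, 123, 138, 165), (112, 122, 141, 165), (114, 118, 140, 166), (116, 101, 130, 141), (118, 58, 74, 70), (120, 49, 50, 51), (122, 48, 49, 50), (124, 50, 54, 56), (126, 98, 92, 119), (128, 122, 115, 162), (130, 122, 117, 164), (132, 131, 129, 165), (134, 133, 133, 167), (136, 136, 134, 164), (138, 142, 144, 165), (140, 144, 144, 165), (142, 144, 145, 166), (144, 144, 144, 165), (146, 141, 143, 166), (148, 143, 143, 166), (150, 140, 145, 164), (152, 144, 141, 166), (154, 143, 145, 164), (156, 157, 166, 166), (158, 187, 209, 170), (160, 154, 159, 220), (162, 143, 144, 211), (164, 141, 144, 168), (166, 140, 143, 168), (168, 140, 142, 167), (170, 135, 125, 167), (172, 113, 95, 138), (174, 66, 60, 72), (176, 57, 54, 57), (178, 57, 55, 54), (180, 60, 59, 58), (182, 64, 64, 67), (184, 62, 65, 62), (186, 63, 66, 62), (188, 60, 62, 61), (190, 62, 58, 60), (192, 64, 64, 64), (194, 65, 66, 66), (196, 65, 67, 64), (198, 64, 62, 64), (200, 124, 126, 136), (202, 212, 215, 234), (204, 180, 180, 241)]
122 [(300, 157), (302, 163)
[... 2094 characters left out ...]
356, 140), (358, 151), (360, 150), (362, 152)]
119 [0.64633322 0.07457791] [0.64718225 0.07376531]
121 [0.64634158 0.07269125] [0.64719174 0.07162474]
123 [0.64634999 0.07079731] [0.64720128 0.06947592]
125 [0.64635843 0.06889606] [0.64721086 0.0673188 ]
[0.62963248 0.06988107 0.072     ] [0.66307765 0.06981869 0.072     ]
172 [0.64656828 0.0219892 ] [0.64749298 0.01370473]
176 [0.64658722 0.01778794] [0.64751459 0.0089098 ]
180 [0.64660633 0.01355181] [0.64753641 0.00407508]
184 [0.64662563 0.00928034] [ 0.64755843 -0.00079999]
188 [0.64664511 0.00497303] [ 0.64758066 -0.00571596]
200 [ 0.64670467 -0.00816892] [ 0.64764865 -0.02071498]
208 [ 0.64674535 -0.01711874] [ 0.64769508 -0.03092949]
```

Run:
```python
import cv2
i=cv2.imread("pics/w3.png");cv2.imwrite("pics/w3c.png",cv2.resize(i[10:215,270:390],(480,600)[::1] if 0 else (351,600),interpolation=cv2.INTER_CUBIC))
```

```text
(no output)
```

View pics/w3c.png

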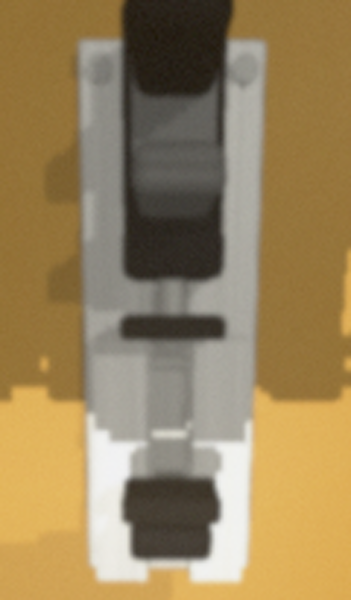

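Run:
```python
from h import *
c=grab("wrist");g=cv2.cvtColor(c["img"],cv2.COLOR_RGB2GRAY)
print([(v,int(g[v,322]),int(g[v,300]),int(g[v,345])) for v in range(218,285,2)])
for v in (224,252,256): print(v,plane(c,322,v,.241)[:2],plane(c,322,v,.199)[:2])
for v in (256,264): print([(u,int(g[v,u])) for u in list(range(260,276,2))+list(range(370,388,2))], plane(c,268,v,.241)[0],plane(c,378,v,.241)[0])
```

```text
[(218, 167, 167, 183), (220, 168, 166, 182), (222, 153, 155, 165), (224, 125, 128, 126), (226, 118, 119, 116), (228, 119, 120, 116), (230, 117, 120, 117), (232, 114, 116, 117), (234, 115, 118, 116), (236, 115, 117, 115), (238, 116, 118, 116), (240, 116, 114, 117), (242, 115, 118, 117), (244, 114, 114, 114), (246, 114, 115, 115), (248, 118, 115, 116), (250, 116, 115, 116), (252, 126, 127, 129), (254, 135, 135, 136), (256, 143, 142, 142), (258, 161, 160, 160), (260, 156, 157, 157), (262, 140, 139, 141), (264, 135, 135, 136), (266, 137, 136, 137), (268, 136, 135, 137), (270, 128, 129, 125), (272, 95, 97, 98), (274, 115, 114, 114), (276, 134, 135, 136), (278, 129, 127, 128), (280, 80, 81, 85), (282, 55, 60, 58), (284, 62, 60, 62)]
224 [0.63965584 0.03040083] [0.63954039 0.01399234]
252 [0.63961317 0.01582328] [ 0.63948376 -0.00535627]
256 [0.63960685 0.01366413] [ 0.63947537 -0.00822208]
[(260, 35), (262, 39), (264, 41), (266, 84), (268, 131), (270, 137), (272, 136), (274, 137), (370, 137), (372, 138), (374, 138), (376, 133), (378, 119), (380, 56), (382, 45), (384, 44), (386, 40)] 0.6132353676140004 0.6669610194108535
[(260, 38), (262, 37), (264, 39), (266, 72), (268, 125), (270, 135), (272, 135), (274, 135), (370, 138), (372, 136), (374, 137), (376, 133), (378, 101), (380, 45), (382, 39), (384, 42), (386, 40)] 0.6129777622153796 0.6672021411703527
```

Emit:
{"fn": "step_arm", "kwargs": {"deltas": [[[0, 0, 0, 0.025, 0.004, 0, 50], [0, 0, 0, 0.043, 0.006, 0.01, 50], [0, 0, 0, 0.043, 0.006, 0.05, 50], [0, 0, 0, 0.043, 0.006, 0.09, 50], [0, 0, 0, 0.043, 0.006, 0.12, 50], [0, 0, 0, 0.043, 0.006, 0.145, 50], [0, 0, 0, 0.043, 0.006, 0.158, 50], [0, 0, 0, 0.043, 0.006, 0.164, 50], [0, 0, 0, 0.043, 0.006, 0.167, 50], [0, 0, 0, 0.043, 0.006, 0.167, 50]]]}}

```text
time: 6.1
ee_pos: [0.6467, 0.0421, 0.0632]
eef_rot: [0.707, 0.707, 0.0, 0.0]
ft_force: [-0.5, -0.6, -0.7]
width: 0.0556
grip_force: 15.0
```

Run:
```python
from h import *
c=grab("wrist");save(c,"w4.png");s=readout.read_state();print(s["ee_pos"],s["ft_force"],s["time"])
d=grab("side");print(proj(d,[.646,.04,.07]))
a=grab("scene");p=proj(a,[.646,.04,.07]).astype(int);q=proj(d,[.646,.04,.07]).astype(int)
can=np.zeros((600,800,3),np.uint8)
f=lambda im,p:cv2.resize(im[p[1]-38:p[1]+37,p[0]-50:p[0]+50],(400,300),interpolation=cv2.INTER_CUBIC)
can[:300,:400]=f(a["img"],p);can[:300,400:]=f(d["img"],q);can[300:,:480]=cv2.resize(c["img"],(480,300))
save({"img":can},"c4.png")
```

```text
[0.64669484 0.04210607 0.06327936] [ 0.29847732  0.1837544  -1.66459799] 6.15
[304.96595116 214.91037186]
```

View pics/c4.png

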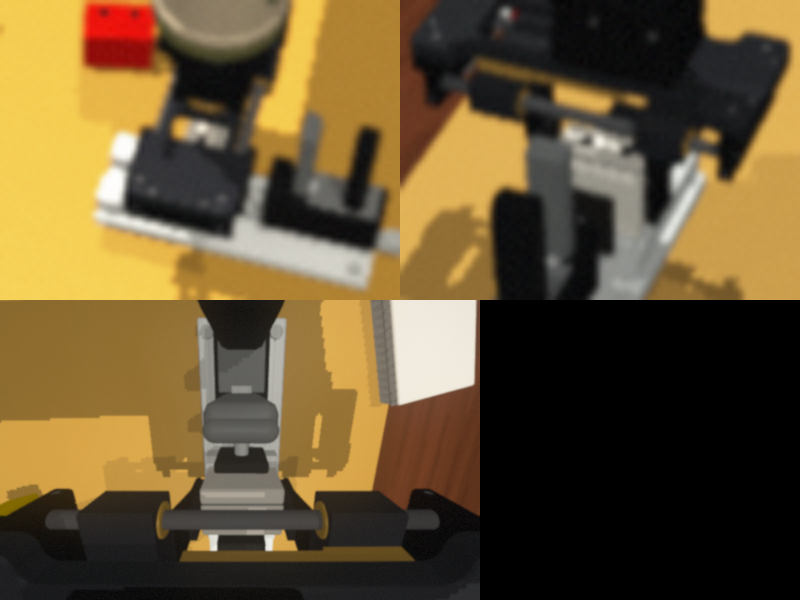

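The case sits centred in the mouth. At wrist composite (242,490) it lines up with the pad at (242,462). I'll set it down and release it.

Emit:
{"fn": "step_arm", "kwargs": {"deltas": [[[0, 0, 0, 0, 0, 0.0015, 50], [0, 0, 0, 0, 0, 0.003, 50], [0, 0, 0, 0, 0, 0.0035, 50], [0, 0, 0, 0, 0, 0.0035, 68], [0, 0, 0, 0, 0, 0.0035, 75], [0, 0, 0, 0, 0, 0.0035, 88], [0, 0, 0, 0, 0, 0.0035, 88], [0, 0, 0, 0, 0, -0.02, 88], [0, 0, 0, 0, 0, -0.06, 88], [0, 0, 0, 0, 0, -0.11, 88], [0, 0, 0, 0, 0, -0.16, 88], [0, 0, 0, 0, 0, -0.167, 100]]]}}

```text
time: 7.75
ee_pos: [0.6479, 0.0423, 0.234]
eef_rot: [0.707, 0.707, 0.003, 0.002]
ft_force: [-0.5, -0.2, 0.4]
width: 0.0811
grip_force: 0.0
```

Run:
```python
from h import *
c=grab("wrist");save(c,"w5.png");s=readout.read_state();print(s["ee_pos"],s["ft_force"],s["time"],s["joint_positions"])
print(plane(c,322,200,.072))
can=cv2.resize(c["img"][60:360,150:490],(680,600),interpolation=cv2.INTER_CUBIC)
save({"img":can},"c5.png")
```

```text
[0.64731629 0.04225123 0.23249885] [-0.23035822 -0.52462717  0.11763496] 7.8 [-1.22422784e-03  3.93546266e-01 -1.80062874e-01  1.40683626e+00
  7.08731322e-02  1.34304552e+00 -1.83541504e-01]
[0.64822247 0.03408084 0.072     ]
```

View pics/c5.png

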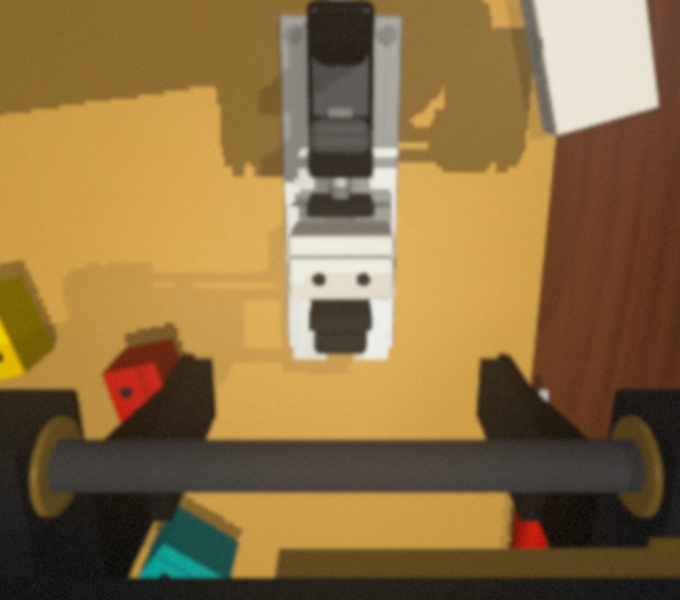

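The case stands square and free between pad (crop 341,205) and jaw (341,325). Now I'll move above trigger and grip with the gripper turned 90°.

Emit:
{"fn": "step_arm", "kwargs": {"deltas": [[[0, 0, 0.18, 0.012, 0, 0, 100], [0, 0, 0.36, 0.025, 0, 0, 100], [0, 0, 0.54, 0.037, -0.001, 0, 100], [0, 0, 0.72, 0.05, -0.001, 0, 100], [0, 0, 0.9, 0.062, -0.001, 0, 100], [0, 0, 1.08, 0.075, -0.001, 0, 100], [0, 0, 1.26, 0.087, -0.001, 0, 100], [0, 0, 1.44, 0.097, -0.001, 0, 100], [0, 0, 1.571, 0.097, -0.001, 0, 100], [0, 0, 1.571, 0.097, -0.001, 0, 100]]]}}

```text
time: 9.05
ee_pos: [0.6447, 0.139, 0.2279]
eef_rot: [1.0, 0.0, -0.001, 0.0]
ft_force: [0.9, -0.7, -0.8]
width: 0.0873
grip_force: 0.0
```

Run:
```python
from h import *
c=grab("wrist");save(c,"w6.png");s=readout.read_state();print(s["ee_pos"],R.from_quat(s["eef_rot"]).as_matrix().round(3).tolist(),s["time"])
for P in [(.646,.1075,.138),(.646,.1195,.138),(.646,.1435,.137),(.646,.1595,.137)]: print(proj(c,P))
save({"img":cv2.resize(c["img"],(800,500))},"c6.png")
```

```text
[0.64485625 0.13884129 0.22818045] [[1.0, 0.003, -0.002], [0.003, -1.0, -0.001], [-0.002, 0.001, -1.0]] 9.1
[359.43700663 214.07954802]
[345.05334113 214.06386672]
[316.29869565 213.63271818]
[297.18527176 213.61003765]
```

View pics/c6.png

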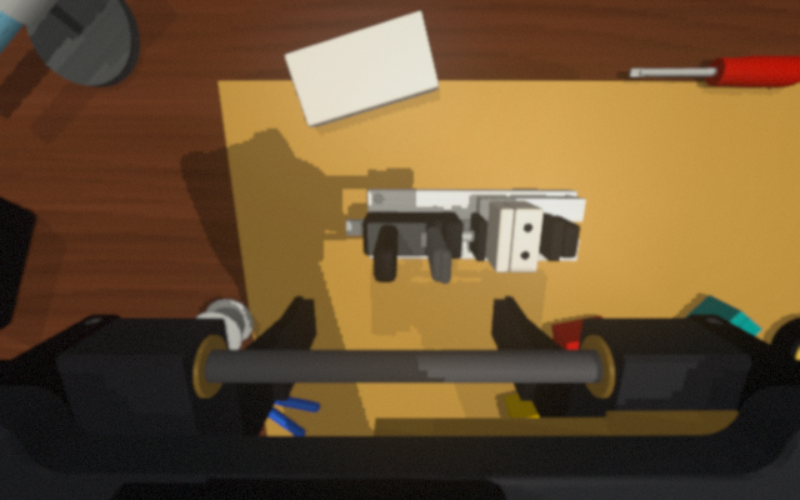

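Grip top at (385,270) and trigger at (440,262) match the predictions to about 1 mm. I'll descend and do the first squeeze.

Emit:
{"fn": "step_arm", "kwargs": {"deltas": [[[0, 0, 0, 0, 0, 0.03, 100], [0, 0, 0, 0, 0, 0.075, 100], [0, 0, 0, 0, 0, 0.113, 100], [0, 0, 0, 0, 0, 0.113, 100], [0, 0, 0, 0, 0, 0.113, 72], [0, 0, 0, 0, 0, 0.113, 64], [0, 0, 0, 0, 0, 0.113, 57], [0, 0, 0, 0, 0, 0.113, 51], [0, 0, 0, 0, 0, 0.113, 46], [0, 0, 0, 0, 0, 0.113, 44], [0, 0, 0, 0, 0, 0.113, 44]]], "squeeze": 16}}

```text
time: 10.48
ee_pos: [0.6459, 0.1397, 0.1174]
eef_rot: [1.0, 0.0, 0.001, -0.0]
ft_force: [2.3, 1.0, 5.0]
width: 0.0403
grip_force: 16.0
```

Emit:
{"fn": "step_arm", "kwargs": {"deltas": [[[0, 0, 0, 0, 0, 0, 60], [0, 0, 0, 0, 0, 0, 80], [0, 0, 0, 0, 0, 0, 80], [0, 0, 0, 0, 0, 0, 80], [0, 0, 0, 0, 0, 0, 80], [0, 0, 0, 0, 0, 0, 68], [0, 0, 0, 0, 0, 0, 58], [0, 0, 0, 0, 0, 0, 51], [0, 0, 0, 0, 0, 0, 46], [0, 0, 0, 0, 0, 0, 44], [0, 0, 0, 0, 0, 0, 44]]]}}

```text
time: 11.85
ee_pos: [0.6453, 0.1397, 0.1165]
eef_rot: [1.0, 0.0, 0.0, -0.0]
ft_force: [1.7, 2.0, -2.7]
width: 0.0405
grip_force: 16.0
```

Emit:
{"fn": "step_arm", "kwargs": {"deltas": [[[0, 0, 0, 0, 0, 0, 60], [0, 0, 0, 0, 0, 0, 80], [0, 0, 0, 0, 0, 0, 80], [0, 0, 0, 0, 0, 0, 80]]]}}

```text
time: 12.35
ee_pos: [0.6453, 0.1394, 0.1167]
eef_rot: [1.0, 0.0, 0.0, -0.0]
ft_force: [-0.1, 0.6, -0.8]
width: 0.0674
grip_force: 0.0
```

Run:
```python
from h import *
c=grab("wrist");save(c,"w7.png");s=readout.read_state();print(s["ee_pos"],s["width"],s["time"])
for n,P in dict(padface=(.646,.0685,.072),jaw0=(.646,.0125,.072),jaw16=(.646,.0285,.072)).items(): print(n,proj(c,P)-[340,100])
save({"img":cv2.resize(c["img"][100:280,340:580],(800,600),interpolation=cv2.INTER_CUBIC)},"c7.png")
```

```text
[0.64525781 0.13927253 0.11664203] 0.06856452920132135 12.4
padface [ 84.64122396 136.97522234]
jaw0 [165.67096543 136.96611111]
jaw16 [142.58100049 136.97342535]
```

View pics/c7.png

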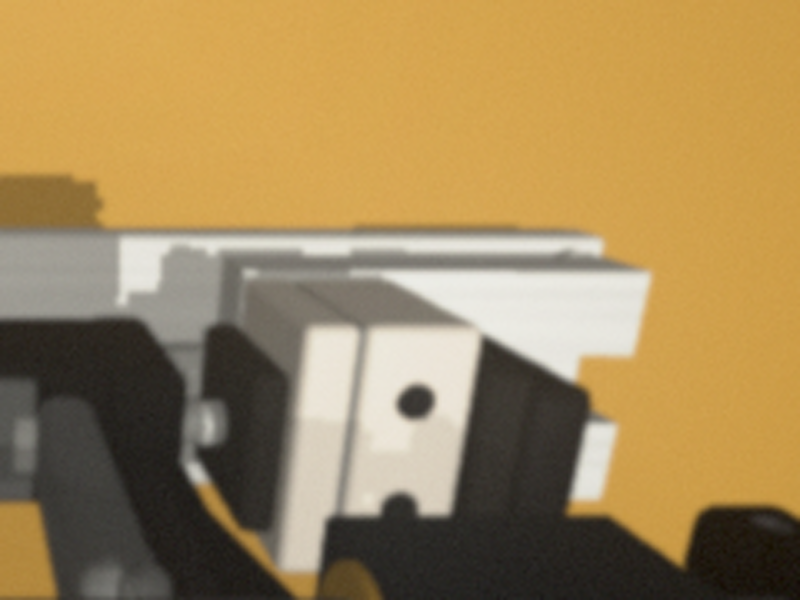

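The jaw (edge at crop 480 ≈ predicted 475 for 16 mm) now touches the case, and the pad is at 290. Mouth ≈39 mm, so one more full squeeze, slowly, at 22 N.

Emit:
{"fn": "step_arm", "kwargs": {"deltas": [[[0, 0, 0, 0, 0, 0, 80], [0, 0, 0, 0, 0, 0, 72], [0, 0, 0, 0, 0, 0, 66], [0, 0, 0, 0, 0, 0, 61], [0, 0, 0, 0, 0, 0, 57], [0, 0, 0, 0, 0, 0, 54], [0, 0, 0, 0, 0, 0, 51], [0, 0, 0, 0, 0, 0, 49], [0, 0, 0, 0, 0, 0, 47], [0, 0, 0, 0, 0, 0, 46], [0, 0, 0, 0, 0, 0, 45], [0, 0, 0, 0, 0, 0, 45], [0, 0, 0, 0, 0, 0, 45]]], "squeeze": 22}}

```text
time: 14.02
ee_pos: [0.6454, 0.1396, 0.1165]
eef_rot: [1.0, 0.0, 0.0, -0.0]
ft_force: [3.9, 1.5, -2.4]
width: 0.04
grip_force: 22.0
```

Fully squeezed (40 mm). I'll release, look, then lift away.

Emit:
{"fn": "step_arm", "kwargs": {"deltas": [[[0, 0, 0, 0, 0, 0, 55], [0, 0, 0, 0, 0, 0, 65], [0, 0, 0, 0, 0, 0, 80], [0, 0, 0, 0, 0, 0, 80], [0, 0, 0, 0, 0, 0, 80]]]}}

```text
time: 14.65
ee_pos: [0.6452, 0.1394, 0.1167]
eef_rot: [1.0, 0.0, 0.0, -0.0]
ft_force: [-0.5, 0.5, 0.2]
width: 0.0687
grip_force: 0.0
```

Run:
```python
from h import *
c=grab("wrist");save(c,"w8.png");s=readout.read_state();print(s["ee_pos"],s["width"],s["time"])
a=cv2.imread("pics/w7.png")[:,:,::-1]
can=np.zeros((600,800,3),np.uint8)
can[:300]=cv2.resize(a[170:260,340:580],(800,300));can[300:]=cv2.resize(c["img"][170:260,340:580],(800,300))
for n,P in dict(padface=(.646,.0685,.072),jaw24=(.646,.0365,.072)).items(): print(n,proj(c,P)-[340,100])
save({"img":can},"c8.png")
```

```text
[0.64522799 0.1393144  0.11663566] 0.06904492125450186 14.7
padface [ 84.70568098 136.91039129]
jaw24 [131.08718394 136.9138259 ]
```

View pics/c8.png

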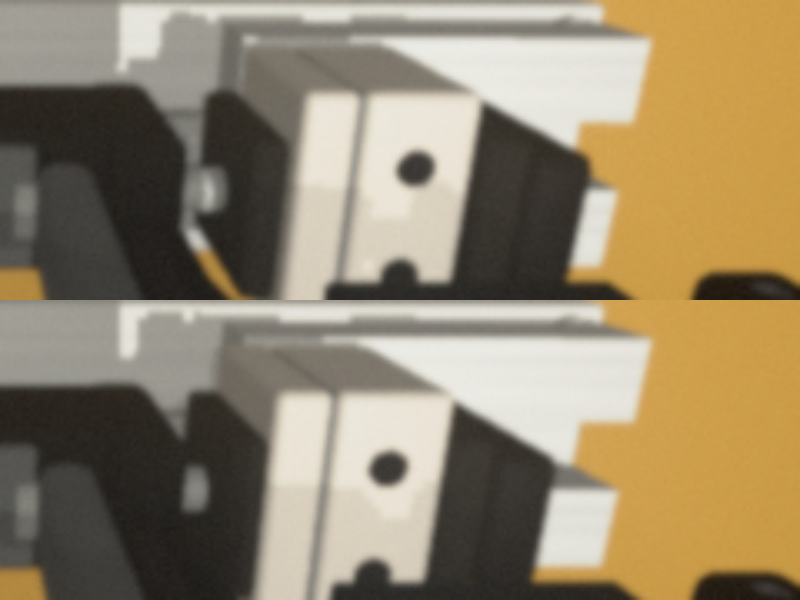

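Run:
```python
import cv2,numpy as np
a,b=[cv2.cvtColor(cv2.imread(f"pics/w{k}.png"),6) for k in (7,8)]
for n,(x0,x1,y0,y1) in dict(pad_r=(408,432,205,235),pad_tl=(396,416,194,207),jaw_r=(508,524,208,222),case=(455,475,210,230)).items():
    m=cv2.matchTemplate(b[y0:y1,x0-14:x1+3],a[y0:y1,x0:x1],5)[0];k=int(m.argmax());
    d=0
    if 0<k<len(m)-1: d=.5*(m[k-1]-m[k+1])/(m[k-1]-2*m[k]+m[k+1])
    print(n,(14-k-d)/1.443,"mm",m[k])
```

```text
pad_r 4.7770443 mm 0.9780965
pad_tl 3.6721997 mm 0.9720903
jaw_r 7.1901083 mm 0.90198183
case 5.7347956 mm 0.9908014
```

The jaw moved 2 teeth and the pad is in about 5 mm (the possible states are 1 or 5). The trigger is free and the fingers are clear. I'll lift away.

Emit:
{"fn": "step_arm", "kwargs": {"deltas": [[[0, 0, 0, 0, 0, 0, 90], [0, 0, 0, 0, 0, -0.03, 90], [0, 0, 0, 0, 0, -0.08, 90], [0, 0, 0, 0, 0, -0.12, 90], [0, 0, 0, 0, 0, -0.12, 90], [0, 0, 0, 0, 0, -0.12, 90]]]}}

```text
time: 15.45
ee_pos: [0.645, 0.139, 0.2359]
eef_rot: [1.0, -0.0, -0.0, 0.0]
ft_force: [0.7, 0.4, -0.6]
width: 0.0784
grip_force: 0.0
```

```bash
python3 -c "
from h import *
print(r.close_job())"
```

```text
the job is handed in; nothing more can be done
None
```

The job is handed in at about 15.5 s: the case stands square in the clamp, gripped after three full squeezes (the last at 22 N) with the pad in by about 5 mm (estimated from images), and the trigger is released with the arm clear.

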